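# Level the warming shelf at the food bank

### The job

Switch the warming shelf off at its red rotary isolator, then stand the blue spirit level on the shelf, lengthwise, and let go of it. Turn the orange knob of the levelling foot until the bubble rests between its two marks, then press the level down on the shelf, firmly but not hard (about 10 N), and finish while still pressing it with the bubble centred. Leave the tins, jars and other things alone.

Things in the scene. Friction and masses are not known exactly. Their poses are not given: they have to be found in the camera images.
- isolator (a joint): Red bar handle on top of a grey isolator box (80 x 80 x 50 mm high, fixed to the table, with a yellow disc under the handle). Value in rad: 1.571 = ON (start), 0 = OFF; seen from above the handle turns anticlockwise from ON to OFF, about a vertical axis, with a stop at each end; an over-centre spring (under 0.06 N m) drives it to the nearer end, changing over at 0.785
- isolator_grip (a point): Point on the isolator's turning axis, 74 mm above the table, in the middle of the handle. The handle bar is 58 mm long, 14 mm thick and 32 mm high, its top 86 mm above the table; this point's y axis runs along the bar and turns with it, z up
- level: Blue spirit level, a straight bar 180 mm long (its x axis), 30 mm wide (y), 40 mm high (z), about 0.22 kg, standing upright on the table. Origin at the centre of its underside. A yellow-green vial with a pale bubble and two black marks is set in the middle of the top, slightly below the top face
- bubble_mid (a point): Middle of the pale bubble (16 mm long). Its place along the level's x axis tells the slope: level with the level's own origin (38 mm above it) when centred between the two black marks, which stand 11.5 mm either side; centred means within 3.5 mm. It runs to the HIGHER end, about 15 mm per degree of slope, 23 mm at most, and needs about 2 s to come to rest
- shelf: The warming shelf: steel slab with a dark steel top plate. It rocks about a level axis along its x axis near the table under its +y end, where its two fixed feet stand; the origin lies on that axis, in the middle of that end, at table height; y runs lengthwise, x across, z is the normal of its top
- shelf_top (a point): Centre of the shelf's flat top, about 58 mm (60 when level) above the table; x across (the dark plate is 256 mm wide), y lengthwise (336 mm long; the foot's knob is beyond the -y end), z normal to the top. At the start the -y (foot) end is 0.4 to 1.0 degrees too low; the soup tin stands in the corner at about +80, +120 mm
- knob_grip (a point): On the vertical axis of the levelling foot's knob, 76 mm above the table, 250 mm from the shelf's centre. Orange wing 46 mm long (this point's x), 14 mm thick (y), 33 mm high, top 11 mm above this point, on a black disc (48 mm diameter) whose top is 22 mm below it. Clockwise from above raises the foot end 0.69 degrees (bubble 10 mm) per rad; 0.6 to 1.5 rad needed; friction 0.2 N m holds it; the knob stays at its height
- soup_tin: Bystander: red tin on the shelf's far left corner, 66 mm diameter, 85 mm high; origin under its centre
- bean_tin: Bystander: green tin, 74 mm diameter, 110 mm high; origin under its centre
- jam_jar: Bystander: amber jar, 70 mm diameter, 100 mm high; origin under its centre
- mug: Bystander: blue mug, 80 mm diameter, 90 mm high; origin under its centre
- screwdriver: Bystander: screwdriver lying on the table, along its own x axis, about 200 mm long; origin under its middle
- label_roll: Bystander: white roll of labels, 72 mm diameter, 40 mm high; origin under its centre
There are look-alikes about, which are no part of the job. What is meant by the level is not turquoise, and is the smaller of those in its own colour.

How it is judged (in metres and radians):
On the way, in this order (a step that is already met when the one before it is completed fails the run):
1. the isolator is turned off (value of joint isolator below 0.15 rad), for 0.2 s.
2. the level stands on the shelf, lengthwise, let go (z of level in the frame of shelf_top between -0.004 and 0.004 m and x of level in the frame of shelf_top between -0.12 and 0.12 m and y of level in the frame of shelf_top between -0.15 and 0.15 m and angle between level's own z axis and vertical below 0.06 rad and angle between the x axis of level and the y axis of shelf_top, either way round below 0.26 rad and value of joint isolator below 0.15 rad and contact force between the fingers and level below 0.1 N), for 0.2 s.
3. the bubble is centred by turning the foot (z of level in the frame of shelf_top between -0.004 and 0.004 m and x of level in the frame of shelf_top between -0.12 and 0.12 m and y of level in the frame of shelf_top between -0.15 and 0.15 m and angle between level's own z axis and vertical below 0.06 rad and angle between the x axis of level and the y axis of shelf_top, either way round below 0.26 rad and x of bubble_mid in the frame of level between -0.0035 and 0.0035 m and angle between shelf_top's own z axis and vertical below 0.007 rad and value of joint isolator below 0.15 rad), for 0.5 s.
At the end, for the whole second after the job is handed in: Isolator within 0.15 rad of OFF; level upright on the shelf plate, lengthwise within 15 degrees; bubble within 3.5 mm of centre, shelf within 0.4 degrees of level; the robot presses the level so that it bears on the shelf with over 5.5 N, own weight included; no bystander moved 30 mm (all of step 3 and contact force between level and shelf above 5.5 N and contact force between any of the fingers, the arm and level above 2 N and distance of each of soup_tin, bean_tin, jam_jar, mug, screwdriver, label_roll from where it was at the start of the episode below 0.03 m); the arm keeps its last pose, push and grip.
It fails at once if the level is pressed on the shelf with more than 40 N (contact force between level and shelf above 40 N).
It fails at once if a bystander is displaced (distance of any of soup_tin, bean_tin, jam_jar, mug, screwdriver, label_roll from where it was at the start of the episode above 0.03 m).
It also fails if it takes over 72 s, if anything falls off the work surface, if the arm or the gripper's body presses on something with over 40 N, if the wrist force passes 120 N, or if a joint passes its speed limit or range.

### The arm

A 6-joint arm with a two-finger parallel gripper is mounted at the origin on the work surface. World frame = base frame: x ahead of the robot, y to its left, z up, the work surface at z = 0. Lengths are in mm, angles in rad, forces in N, time in s.
With the tool pointing down it reaches from about 275 to 750 mm from the base axis. Payload 10.2 kg.
Tool frame: the origin (TCP) lies at the very end of the fingers, on their centre line; the grasp point (between the pads) lies 19 mm behind it; z points along the fingers, y is the line along which they close (so a half turn about z gives the same grasp; the last joint's range is limited). The gripper opens to 85 mm and grips with 20 to 120 N. Pads are 22 mm wide; open, the fingers measure 114 mm over their backs; the gripper's body (76 mm by 85 mm) begins 54 mm behind the grasp point. The pads swing forward as they close: fully open they stand 13 mm farther back than shut.
Start: joints at [1.081, 0.313, 1.498, -0, 1.331, -0.223], TCP at [138.427, 506.428, 231.294] pointing down, gripper open.
Joint ranges: [-2.94, 2.94], [-0.97, 2.17], [0.19, 2.56], [-1.23, 4.37], [0.02, 3.11], [-2.88, 2.88]. Speed limits (rad/s): [2.39, 2.39, 3.01, 3.14, 3.14, 3.14].

### API

Orientations are given as a unit quaternion [w, x, y, z].
In Python, from rig import ctrl gives the robot as it stands.
- The arm moves only by the shell command python3 -m inch 'ROWS' [OPENING] [FORCE]. ROWS is text: rows parted by semicolons, each of 6 numbers parted by spaces: the shift along the tool's x, y, z in mm, then the turn, a rotation vector about the tool's x, y, z in units of 6 degrees (1.0 is 6 degrees). A call has exactly 10 rows; each row shifts and turns the commanded pose from where the row before left it, along the tool's axes as they then stand; what a row does not reach is not made up. A row lasts 1/12 s, in which the tool goes at most 41.7 mm and 7.16 degrees, less where a joint would pass 70% of its speed; a pose out of reach is approached as far as the arm can. A call with a gripper value outside its range is refused whole. OPENING is the opening, from 0 (shut) to 1 (fully open), set as the call begins (- or left out, the last holds). The fingers move at their own pace and stop on an object; FORCE is the grip in N (left out, the last holds). Time passes only in rows, so rows that do not move let the fingers close, or fill a call up. It gives the time, the measured TCP pose, the force, the opening and the grip force at its end, in the units of the state.
- ctrl.sense(): the state, without advancing time (a new reading comes with each control period).
- ctrl.capture(name): name is "side" or "top"; returns a dict with "image" (480x640x3 uint8, red, green, blue), "intrinsics" (3x3 intrinsics, pixels), "rvec" (rotation vector, rad) and "tvec" (3), from world to camera coordinates, as OpenCV has them. Camera axes: x right, y down, z forward; pixel columns grow to the right and rows downward; lengths in mm; the calibration is good to about 2 mm. A picture is of the moment at which its call begins. There is no depth.
- ctrl.finish_job(): hands the job in; it is judged then, once.
The state is a dict: "time_s": time; "joints": joint angles; "dq": joint speeds; "tau": joint torques, N m; "eef_pos": TCP position; "ee_rot": TCP orientation; "force": force on the tool from outside, world axes, zero at the start; "wrist_torque": the same for the moment, N m; "grip_width": opening from 0.0 (shut) to 1.0 (fully open); "grip_force": force on a finger pad.
Only numpy, scipy, OpenCV 4.12 (cv2) and the standard library are available. Lean on these libraries where they do the work, as an engineer would, in place of code of your own. Each camera call takes 0.05 s, during which the arm holds its last target. There are 200 camera calls.

## Working session

There is one attempt and no reset: what is moved stays moved. The work goes in short steps, Python scripts to look and compute and a shell command to move; the robot and the scene stay as the last step left them, time stands still between calls to the robot, and variables do not carry over. Pictures are saved under pics/ and viewed, at most 10 in all, crops included, and the job is handed in when it is done.

```bash
ls; mkdir -p pics; cat > h.py <<'E'
import numpy as np, cv2
from rig import ctrl
def cap(n):
    c=ctrl.capture(n); c["R"]=cv2.Rodrigues(np.array(c["rvec"],float))[0]; c["t"]=np.array(c["tvec"],float).ravel(); c["K"]=np.array(c["intrinsics"],float); return c
def plane(c,u,v,z):
    d=c["R"].T@np.linalg.solve(c["K"],[u,v,1.]); o=-c["R"].T@c["t"]; return o+d*(z-o[2])/d[2]
def proj(c,p):
    q=c["K"]@(c["R"]@np.array(p,float)+c["t"]); return q[:2]/q[2]
def save(c,n): cv2.imwrite(n,cv2.cvtColor(c["image"],cv2.COLOR_RGB2BGR))
E
python3 - <<'E'
from h import *
for n in("top","side"):
    c=cap(n); save(c,f"pics/{n}0.png"); print(n,-c["R"].T@c["t"],c["K"][0,0]); np.save(f"{n}0.npy",c,allow_pickle=True)
s=ctrl.sense(); print(s["eef_pos"],s["ee_rot"],s["force"],s["time_s"])
E
```

```text
pics
top [ 265.60076672   40.81711323 1483.63949529] 507.5839003893225
side [  200.62786129 -1075.85065337   705.12409476] 505.10121169294115
[138.31309985 506.22913733 230.81989286] [-1.78308377e-04  1.32996703e-01  9.91116337e-01 -5.01577018e-04] [-0.43754495 -0.88458512 -0.088484  ] 0.1
```

View pics/top0.png

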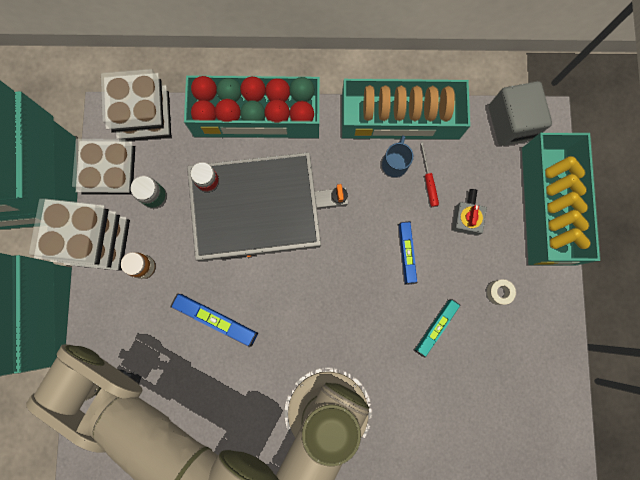

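View pics/side0.png

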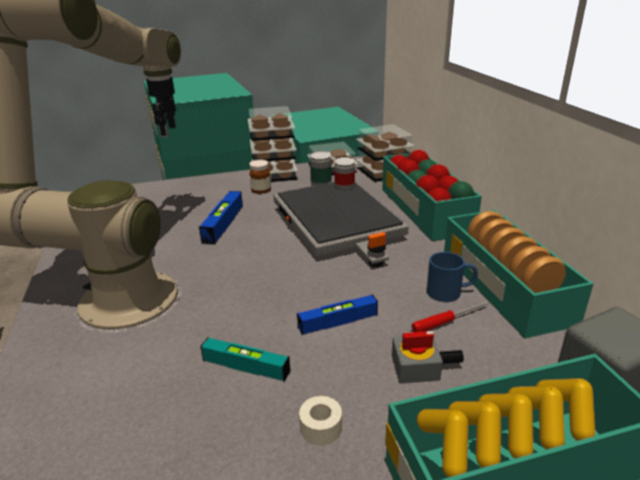

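Top view (up = +x, left = +y): the small blue level is at (408,252), and a larger blue look-alike sits at (213,320). The isolator handle is at (473,214), the knob at (341,194), the shelf is centred near (255,205) and the soup tin is at (204,176). The side view agrees: level at (338,313), isolator at (418,345), knob at (377,243).

```bash
cat >> h.py <<'E'
def mask(c,lo,hi,roi):
    x0,y0,x1,y1=roi; m=cv2.inRange(cv2.cvtColor(c["image"],cv2.COLOR_RGB2HSV),lo,hi); o=np.zeros_like(m); o[y0:y1,x0:x1]=m[y0:y1,x0:x1]; return o
def rect(c,m,z):
    ys,xs=np.nonzero(m); P=np.array([plane(c,u,v,z)[:2] for u,v in zip(xs,ys)],np.float32)
    r=cv2.minAreaRect(P); b=cv2.boxPoints(r); e=max((b[1]-b[0],b[2]-b[1]),key=np.linalg.norm)
    return np.round(r[0],1),np.round(r[1],1),round(float(np.degrees(np.arctan2(e[1],e[0]))%180),1),len(xs)
E
python3 - <<'E'
from h import *
t=np.load("top0.npy",allow_pickle=True).item(); s=np.load("side0.npy",allow_pickle=True).item()
red=lambda c,r: mask(c,(0,170,120),(7,255,255),r)|mask(c,(173,170,120),(180,255,255),r)
R=red(t,(455,195,492,235)); print("handle",rect(t,R,86))
Y=mask(t,(18,120,100),(32,255,255),(455,195,492,235)); print("disc",rect(t,R|Y,52))
print("knob",rect(t,mask(t,(5,150,120),(20,255,255),(325,180,352,208)),87))
print("level",rect(t,mask(t,(105,120,50),(125,255,255),(390,215,425,290)),40), "big",rect(t,mask(t,(105,120,50),(125,255,255),(160,285,265,355)),50))
print("shelf plate",rect(t,mask(t,(0,0,40),(180,60,95),(185,150,325,262)),58))
# side cross-check
for nm,p in dict(knob=rect(t,mask(t,(5,150,120),(20,255,255),(325,180,352,208)),87)[0]).items(): print(nm,proj(s,[*p,76]))
print("handle side",proj(s,[*rect(t,R,86)[0],74]))
im=t["image"]
for k,(r) in dict(iso=(445,180,500,245),knob=(310,170,365,220),).items():
    a=cv2.resize(im[r[1]:r[3],r[0]:r[2]],None,fx=7,fy=7,interpolation=cv2.INTER_NEAREST); a=cv2.resize(a,(390,455)); k=='iso' and globals().update(A=a); B=a
cv2.imwrite("pics/z1.png",cv2.cvtColor(np.hstack([A,B]),cv2.COLOR_RGB2BGR))
E
```

```text
handle (array([ 551.9, -401.7]), array([31.8, 55.5]), 172.5, 108)
disc (array([ 551.4, -410.9]), array([62.4, 63.2]), 103.0, 301)
knob (array([614.7, -30. ]), array([44.5, 14. ]), 7.9, 79)
level (array([ 449.7, -225.5]), array([174.8,  35.5]), 5.0, 574) big (array([255.7, 319. ]), array([250.6,  43.9]), 64.2, 1082)
shelf plate (array([572.4, 201.8]), array([277.4, 373.4]), 97.1, 9602)
knob [376.03227054 238.41720766]
handle side [414.78125612 335.6317038 ]
```

View pics/z1.png

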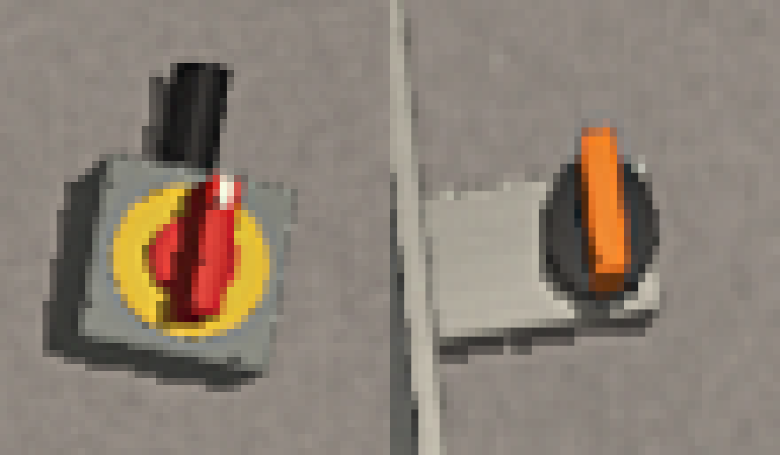

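```bash
cat >> h.py <<'E'
from scipy.spatial.transform import Rotation as Ro
def cur():
    s=ctrl.sense(); q=s["ee_rot"]; return np.array(s["eef_pos"]),Ro.from_quat([q[1],q[2],q[3],q[0]]),s
def plan(p,yaw,n,sign=None):
    """rows to TCP p, tool y axis at yaw degrees, tool down"""
    p0,R0,s=cur(); a=np.radians(yaw); y=np.array([np.cos(a),np.sin(a),0]); z=np.array([0,0,-1.]); T=Ro.from_matrix(np.array([np.cross(y,z),y,z]).T)
    rv=(R0.inv()*T).as_rotvec()
    if sign and rv[2]*sign<0: rv*=(1-2*np.pi/np.linalg.norm(rv))
    dp=(np.array(p)-p0)/n; R=R0; out=[]
    print("total tool shift",np.round(R0.inv().apply(dp*n),1),"turn units",np.round(np.degrees(rv)/6,2),"yaw now",np.round(np.degrees(np.arctan2(*R0.as_matrix()[[1,0],[1,1]])),1))
    for k in range(n):
        out.append(" ".join("%.0f"%v for v in R.inv().apply(dp))+" "+" ".join("%.2f"%v for v in np.degrees(rv/n)/6)); R=R*Ro.from_rotvec(rv/n)
    for k in range(0,n,10): print("; ".join(out[k:k+10]))
E
python3 - <<'E'
from h import *
t=np.load("top0.npy",allow_pickle=True).item(); s=np.load("side0.npy",allow_pickle=True).item()
print("bar top",plane(t,475.5,215.2,86)[:2],"disc",plane(t,472.1,216.9,51)[:2])
m=mask(t,(0,0,30),(180,60,90),(185,150,325,262))
print("knob black disc",plane(t,310+600/7.09-55,170+230*50/455,54)[:2]) if 0 else None
for c in [(192,168),(308,156),(317,243),(197,257)]: print(np.round(plane(t,*c,58)[:2]))
# side view plane-cross for handle: red centroid
R=mask(s,(0,170,100),(7,255,255),(395,325,445,360))|mask(s,(173,170,100),(180,255,255),(395,325,445,360)); ys,xs=np.nonzero(R); print("side red",xs.mean(),ys.mean(),xs.min(),xs.max(),ys.min(),ys.max(),plane(s,xs.mean(),ys.mean(),72)[:2])
O=mask(s,(5,150,120),(20,255,255),(360,225,395,265)); ys,xs=np.nonzero(O); print("side knob",xs.mean(),ys.mean(),plane(s,xs.mean(),ys.mean(),71)[:2])
plan([551,-407,130],-98,30)
E
```

```text
bar top [ 549.24973817 -412.18921839] disc [ 551.28756453 -413.47639769]
[688. 396.]
[727.  61.]
[471.  34.]
[430. 372.]
side red 417.91616766467064 336.5149700598802 403 434 325 352 [ 557.58310088 -403.65569426]
side knob 376.08988764044943 235.92134831460675 [622.8086185   -9.39698761]
total tool shift [-638.9 -772.   101.5] turn units [-0.000e+00  1.000e-02  2.879e+01] yaw now 74.7
-21 -26 3 -0.00 0.00 0.96; -24 -23 3 -0.00 0.00 0.96; -26 -21 3 -0.00 0.00 0.96; -28 -18 3 -0.00 0.00 0.96; -30 -15 3 -0.00 0.00 0.96; -31 -12 3 -0.00 0.00 0.96; -32 -9 3 -0.00 0.00 0.96; -33 -6 3 -0.00 0.00 0.96; -33 -3 3 -0.00 0.00 0.96; -33 1 3 -0.00 0.00 0.96
-33 4 3 -0.00 0.00 0.96; -33 7 3 -0.00 0.00 0.96; -32 11 3 -0.00 0.00 0.96; -30 14 3 -0.00 0.00 0.96; -29 17 3 -0.00 0.00 0.96; -27 20 3 -0.00 0.00 0.96; -25 22 3 -0.00 0.00 0.96; -23 25 3 -0.00 0.00 0.96; -20 27 3 -0.00 0.00 0.96; -17 29 3 -0.00 0.00 0.96
-14 30 3 -0.00 0.00 0.96; -11 31 3 -0.00 0.00 0.96; -8 32 3 -0.00 0.00 0.96; -5 33 3 -0.00 0.00 0.96; -1 33 3 -0.00 0.00 0.96; 2 33 3 -0.00 0.00 0.96; 5 33 3 -0.00 0.00 0.96; 9 32 3 -0.00 0.00 0.96; 12 31 3 -0.00 0.00 0.96; 15 30 3 -0.00 0.00 0.96
```

```bash
python3 -m inch '-21 -26 3 0 0 0.96; -24 -23 3 0 0 0.96; -26 -21 3 0 0 0.96; -28 -18 3 0 0 0.96; -30 -15 3 0 0 0.96; -31 -12 3 0 0 0.96; -32 -9 3 0 0 0.96; -33 -6 3 0 0 0.96; -33 -3 3 0 0 0.96; -33 1 3 0 0 0.96' 0.6 && python3 -m inch '-33 4 3 0 0 0.96; -33 7 3 0 0 0.96; -32 11 3 0 0 0.96; -30 14 3 0 0 0.96; -29 17 3 0 0 0.96; -27 20 3 0 0 0.96; -25 22 3 0 0 0.96; -23 25 3 0 0 0.96; -20 27 3 0 0 0.96; -17 29 3 0 0 0.96' && python3 -m inch '-14 30 3 0 0 0.96; -11 31 3 0 0 0.96; -8 32 3 0 0 0.96; -5 33 3 0 0 0.96; -1 33 3 0 0 0.96; 2 33 3 0 0 0.96; 5 33 3 0 0 0.96; 9 32 3 0 0 0.96; 12 31 3 0 0 0.96; 15 30 3 0 0 0.96'
python3 - <<'E'
from h import *
plan([551,-411,60],-98.4,10)
c=cap("side"); im=c["image"][230:400,340:500]; cv2.imwrite("pics/s1.png",cv2.cvtColor(cv2.resize(im,None,fx=3.5,fy=3.5),cv2.COLOR_RGB2BGR))
E
```

```text
time_s: 0.93
eef_pos: [276.1, 201.6, 201.1]
ee_rot: [0.0, 0.596, 0.803, -0.0]
force: [1.5, 0.4, 0.0]
grip_width: 0.598
grip_force: 0.0
time_s: 1.77
eef_pos: [414.7, -104.3, 170.9]
ee_rot: [-0.0, 0.909, 0.416, -0.0]
force: [-0.7, 0.7, 0.9]
grip_width: 0.601
grip_force: 0.0
time_s: 2.6
eef_pos: [551.1, -406.4, 140.6]
ee_rot: [-0.0, 0.997, -0.073, -0.0]
force: [-0.1, 0.3, -0.2]
grip_width: 0.598
grip_force: 0.0
total tool shift [ 0.7  4.6 80.6] turn units [-0.01  0.01  0.  ] yaw now -98.4
0 0 8 -0.00 0.00 0.00; 0 0 8 -0.00 0.00 0.00; 0 0 8 -0.00 0.00 0.00; 0 0 8 -0.00 0.00 0.00; 0 0 8 -0.00 0.00 0.00; 0 0 8 -0.00 0.00 0.00; 0 0 8 -0.00 0.00 0.00; 0 0 8 -0.00 0.00 0.00; 0 0 8 -0.00 0.00 0.00; 0 0 8 -0.00 0.00 0.00
```

View pics/s1.png

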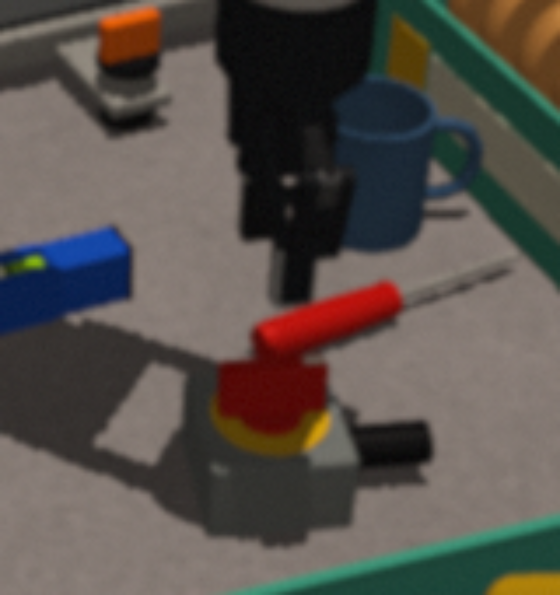

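The fingers are above the handle (tips at crop (290,300), handle at (272,390)), lined up with it. I'll descend, close and turn.

```bash
python3 -m inch '0 1 10 0 0 0; 0 1 10 0 0 0; 0 1 10 0 0 0; 0 1 10 0 0 0; 0 1 10 0 0 0; 0 0 10 0 0 0; 0 0 10 0 0 0; 0 0 10 0 0 0; 0 0 0 0 0 0; 0 0 0 0 0 0' && python3 -m inch '0 0 0 0 0 0; 0 0 0 0 0 0; 0 0 0 0 0 0; 0 0 0 0 0 0; 0 0 0 0 0 0; 0 0 0 0 0 0; 0 0 0 0 0 0; 0 0 0 0 0 0; 0 0 0 0 0 0; 0 0 0 0 0 0' 0 30
```

```text
time_s: 3.48
eef_pos: [550.0, -409.9, 60.7]
ee_rot: [-0.0, 0.998, -0.07, -0.0]
force: [-0.4, -0.6, 1.1]
grip_width: 0.6
grip_force: 0.0
time_s: 4.32
eef_pos: [550.4, -411.5, 62.3]
ee_rot: [0.002, 0.997, -0.071, 0.001]
force: [0.6, -5.0, 1.3]
grip_width: 0.155
grip_force: 31.9
```

```bash
python3 -m inch '0 0 0 0 0 -0.8; 0 0 0 0 0 -0.8; 0 0 0 0 0 -0.8; 0 0 0 0 0 -0.8; 0 0 0 0 0 -0.8; 0 0 0 0 0 -0.8; 0 0 0 0 0 -0.8; 0 0 0 0 0 -0.8; 0 0 0 0 0 -0.8; 0 0 0 0 0 -0.8' && python3 -m inch '0 0 0 0 0 -0.8; 0 0 0 0 0 -0.8; 0 0 0 0 0 -0.8; 0 0 0 0 0 -0.8; 0 0 0 0 0 -0.8; 0 0 0 0 0 -0.8; 0 0 0 0 0 -0.8; 0 0 0 0 0 -0.8; 0 0 0 0 0 -0.8; 0 0 0 0 0 0'; python3 -c "
from h import *; s=cur()[2]; print(s['wrist_torque'],s['joints'])"
```

```text
time_s: 5.15
eef_pos: [550.9, -413.4, 62.3]
ee_rot: [0.004, 0.939, 0.343, 0.001]
force: [6.5, -16.0, -6.5]
grip_width: 0.158
grip_force: 31.1
time_s: 5.98
eef_pos: [552.4, -413.9, 62.5]
ee_rot: [0.006, 0.748, 0.664, 0.0]
force: [14.7, -18.0, -8.2]
grip_width: 0.16
grip_force: 60.5
[-2.604729   -2.3629458  -1.08472038] [-8.12444319e-01  8.22499534e-01  1.12398930e+00  3.05142989e-04
  1.18248025e+00 -6.93253349e-01]
```

```bash
python3 -m inch '0 0 0 0 0 0; 0 0 0 0 0 0; 0 0 0 0 0 0; 0 0 -8 0 0 0; 0 0 -12 0 0 0; 0 0 -16 0 0 0; 0 0 -16 0 0 0; 0 0 -16 0 0 0; 0 0 -16 0 0 0; 0 0 -6 0 0 0' 0.6
python3 - <<'E'
from h import *
t=cap("top"); red=lambda c,r: mask(c,(0,170,120),(7,255,255),r)|mask(c,(173,170,120),(180,255,255),r)
plan([449.7,-228,80],-85,13)
E
```

```text
time_s: 6.82
eef_pos: [550.8, -410.7, 155.4]
ee_rot: [0.003, 0.748, 0.663, 0.0]
force: [0.5, -0.6, 0.5]
grip_width: 0.601
grip_force: 0.0
total tool shift [ 169.5 -122.6   74.2] turn units [ 0.06  0.   13.02] yaw now -6.9
13 -9 6 0.00 0.00 1.00; 12 -11 6 0.00 0.00 1.00; 11 -12 6 0.00 0.00 1.00; 9 -13 6 0.00 0.00 1.00; 8 -14 6 0.00 0.00 1.00; 7 -15 6 0.00 0.00 1.00; 5 -15 6 0.00 0.00 1.00; 3 -16 6 0.00 0.00 1.00; 2 -16 6 0.00 0.00 1.00; 0 -16 6 0.00 0.00 1.00
-2 -16 6 0.00 0.00 1.00; -3 -16 6 0.00 0.00 1.00; -5 -15 6 0.00 0.00 1.00
```

```bash
python3 -m inch '13 -9 6 0 0 1; 12 -11 6 0 0 1; 11 -12 6 0 0 1; 9 -13 6 0 0 1; 8 -14 6 0 0 1; 7 -15 6 0 0 1; 5 -15 6 0 0 1; 3 -16 6 0 0 1; 2 -16 6 0 0 1; 0 -16 6 0 0 1' && python3 -m inch '-2 -16 6 0 0 1; -3 -16 6 0 0 1; -5 -15 6 0 0 1; 0 0 0 0 0 0; 0 0 0 0 0 0; 0 0 0 0 0 0; 0 0 0 0 0 0; 0 0 0 0 0 0; 0 0 0 0 0 0; 0 0 0 0 0 0'
python3 - <<'E'
from h import *
plan([449.7,-228,13],-85,10)
t=cap("top"); s=cap("side")
a=t["image"][180:300,360:510]; b=s["image"][250:370,270:470]
H=lambda i:cv2.resize(i,(int(i.shape[1]*390/i.shape[0]*.75),int(390*.75)))
cv2.imwrite("pics/z2.png",cv2.cvtColor(np.hstack([H(a),H(b)]),cv2.COLOR_RGB2BGR))
E
```

```text
time_s: 7.7
eef_pos: [471.4, -268.3, 90.8]
ee_rot: [-0.0, 0.98, 0.198, -0.0]
force: [-0.2, -0.6, -0.1]
grip_width: 0.602
grip_force: 0.0
time_s: 8.53
eef_pos: [448.6, -227.5, 73.3]
ee_rot: [0.0, 0.999, 0.045, 0.0]
force: [0.5, -0.1, -0.1]
grip_width: 0.605
grip_force: 0.0
total tool shift [ 1.   0.6 60.3] turn units [ 0.   -0.    0.02] yaw now -84.9
0 0 6 0.00 -0.00 0.00; 0 0 6 0.00 -0.00 0.00; 0 0 6 0.00 -0.00 0.00; 0 0 6 0.00 -0.00 0.00; 0 0 6 0.00 -0.00 0.00; 0 0 6 0.00 -0.00 0.00; 0 0 6 0.00 -0.00 0.00; 0 0 6 0.00 -0.00 0.00; 0 0 6 0.00 -0.00 0.00; 0 0 6 0.00 -0.00 0.00
```

View pics/z2.png

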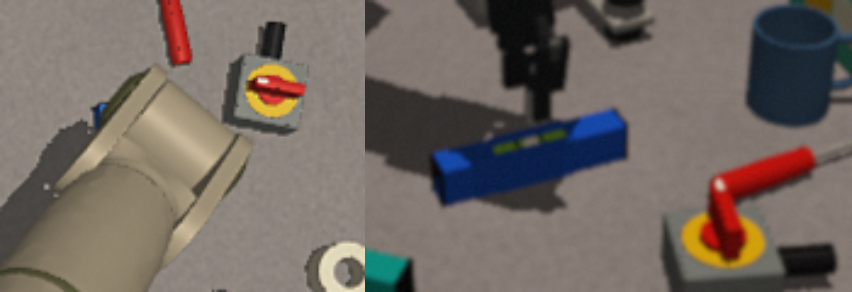

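The handle has turned a full 90° (left view, around (275,88)), so the isolator is OFF. The gripper is over the middle of the level (right view, fingers at (540,110)). I'll grip it.

```bash
python3 -m inch '0 0 9 0 0 0; 0 0 9 0 0 0; 0 0 9 0 0 0; 0 0 9 0 0 0; 0 0 9 0 0 0; 0 0 8 0 0 0; 0 0 6 0 0 0; 0 0 0 0 0 0; 0 0 0 0 0 0; 0 0 0 0 0 0' && python3 -m inch '0 0 0 0 0 0; 0 0 0 0 0 0; 0 0 0 0 0 0; 0 0 0 0 0 0; 0 0 0 0 0 0; 0 0 0 0 0 0; 0 0 0 0 0 0; 0 0 0 0 0 0; 0 0 0 0 0 0; 0 0 0 0 0 0' 0 30 && python3 -m inch '0 0 -8 0 0 0; 0 0 -14 0 0 0; 0 0 -16 0 0 0; 0 0 -16 0 0 0; 0 0 -16 0 0 0; 0 0 -16 0 0 0; 0 0 -16 0 0 0; 0 0 -16 0 0 0; 0 0 -16 0 0 0; 0 0 -10 0 0 0'
python3 - <<'E'
from h import *
plan([572,210,160],6.8,20)
E
```

```text
time_s: 9.47
eef_pos: [448.7, -227.3, 14.6]
ee_rot: [0.0, 0.999, 0.045, 0.0]
force: [0.2, -0.3, 0.0]
grip_width: 0.603
grip_force: 0.0
time_s: 10.3
eef_pos: [448.9, -227.5, 14.9]
ee_rot: [0.001, 0.999, 0.045, 0.001]
force: [0.3, 0.2, 6.0]
grip_width: 0.343
grip_force: 31.1
time_s: 11.13
eef_pos: [448.5, -227.1, 159.8]
ee_rot: [0.0, 0.999, 0.045, 0.0]
force: [-0.7, -0.0, -2.3]
grip_width: 0.346
grip_force: 30.2
total tool shift [ 1.620e+02 -4.243e+02 -3.000e-01] turn units [ 1.000e-02 -0.000e+00 -1.528e+01] yaw now -84.9
8 -21 -0 0.00 -0.00 -0.76; 10 -21 -0 0.00 -0.00 -0.76; 11 -20 -0 0.00 -0.00 -0.76; 13 -19 -0 0.00 -0.00 -0.76; 14 -18 -0 0.00 -0.00 -0.76; 16 -16 -0 0.00 -0.00 -0.76; 17 -15 -0 0.00 -0.00 -0.76; 18 -14 -0 0.00 -0.00 -0.76; 19 -12 -0 0.00 -0.00 -0.76; 20 -11 -0 0.00 -0.00 -0.76
21 -9 -0 0.00 -0.00 -0.76; 22 -7 -0 0.00 -0.00 -0.76; 22 -6 -0 0.00 -0.00 -0.76; 22 -4 -0 0.00 -0.00 -0.76; 23 -2 -0 0.00 -0.00 -0.76; 23 -0 -0 0.00 -0.00 -0.76; 23 2 -0 0.00 -0.00 -0.76; 22 3 -0 0.00 -0.00 -0.76; 22 5 -0 0.00 -0.00 -0.76; 22 7 -0 0.00 -0.00 -0.76
```

```bash
python3 -m inch '8 -21 0 0 0 -0.76; 10 -21 0 0 0 -0.76; 11 -20 0 0 0 -0.76; 13 -19 0 0 0 -0.76; 14 -18 0 0 0 -0.76; 16 -16 0 0 0 -0.76; 17 -15 0 0 0 -0.76; 18 -14 0 0 0 -0.76; 19 -12 0 0 0 -0.76; 20 -11 0 0 0 -0.76' && python3 -m inch '21 -9 0 0 0 -0.76; 22 -7 0 0 0 -0.76; 22 -6 0 0 0 -0.76; 22 -4 0 0 0 -0.76; 23 -2 0 0 0 -0.76; 23 0 0 0 0 -0.76; 23 2 0 0 0 -0.76; 22 3 0 0 0 -0.76; 22 5 0 0 0 -0.76; 22 7 0 0 0 -0.76'
python3 - <<'E'
from h import *
plan([560,214,80],6.8,10)
E
```

```text
time_s: 11.97
eef_pos: [509.4, -6.5, 158.1]
ee_rot: [-0.0, 0.903, 0.43, -0.0]
force: [-0.0, -0.4, -1.9]
grip_width: 0.343
grip_force: 30.2
time_s: 12.8
eef_pos: [572.0, 212.7, 157.9]
ee_rot: [-0.001, 0.666, 0.746, -0.001]
force: [-0.9, -0.2, -2.8]
grip_width: 0.344
grip_force: 30.2
total tool shift [  2.7 -11.6  77.9] turn units [-0.02  0.   -0.04] yaw now 6.5
0 -1 8 -0.00 0.00 -0.00; 0 -1 8 -0.00 0.00 -0.00; 0 -1 8 -0.00 0.00 -0.00; 0 -1 8 -0.00 0.00 -0.00; 0 -1 8 -0.00 0.00 -0.00; 0 -1 8 -0.00 0.00 -0.00; 0 -1 8 -0.00 0.00 -0.00; 0 -1 8 -0.00 0.00 -0.00; 0 -1 8 -0.00 0.00 -0.00; 0 -1 8 -0.00 0.00 -0.00
```

```bash
python3 -m inch '0 -2 10 0 0 0; 0 -2 10 0 0 0; 0 -2 10 0 0 0; 0 -2 10 0 0 0; 0 -2 10 0 0 0; 0 -2 10 0 0 0; 0 0 10 0 0 0; 0 0 8 0 0 0; 0 0 0 0 0 0; 0 0 0 0 0 0' && python3 -m inch '0 0 1 0 0 0; 0 0 1 0 0 0; 0 0 1 0 0 0; 0 0 1 0 0 0; 0 0 1 0 0 0; 0 0 0.5 0 0 0; 0 0 0 0 0 0; 0 0 0 0 0 0; 0 0 0 0 0 0; 0 0 0 0 0 0'
```

```text
time_s: 13.63
eef_pos: [560.4, 210.2, 80.0]
ee_rot: [-0.0, 0.667, 0.745, -0.0]
force: [0.4, -0.3, -1.4]
grip_width: 0.349
grip_force: 30.3
time_s: 14.47
eef_pos: [560.4, 210.3, 74.8]
ee_rot: [0.0, 0.667, 0.745, 0.0]
force: [-0.0, -0.2, -2.5]
grip_width: 0.348
grip_force: 30.3
```

```bash
python3 -m inch '0 0 0.5 0 0 0; 0 0 0.5 0 0 0; 0 0 0.5 0 0 0; 0 0 0.5 0 0 0; 0 0 0 0 0 0; 0 0 0 0 0 0; 0 0 0 0 0 0; 0 0 0 0 0 0; 0 0 0 0 0 0; 0 0 0 0 0 0'
```

```text
time_s: 15.3
eef_pos: [560.6, 210.2, 73.0]
ee_rot: [0.0, 0.667, 0.745, 0.0]
force: [-0.4, -2.6, 2.6]
grip_width: 0.345
grip_force: 31.0
```

```bash
python3 -m inch '0 0 0 0 0 0; 0 0 0 0 0 0; 0 0 0 0 0 0; 0 0 0 0 0 0; 0 0 -8 0 0 0; 0 0 -16 0 0 0; 0 0 -16 0 0 0; 0 0 -20 0 0 0; 0 0 -20 0 0 0; 0 0 -10 0 0 0' 0.6
python3 - <<'E'
from h import *
plan([615,-31,160],97,20); plan([615,-31,160],-83,20)
s=cap("side"); b=s["image"][140:280,240:430]
cv2.imwrite("pics/z3.png",cv2.cvtColor(cv2.resize(b,None,fx=4,fy=4,interpolation=2),cv2.COLOR_RGB2BGR))
E
```

```text
time_s: 16.13
eef_pos: [561.1, 210.5, 165.8]
ee_rot: [0.001, 0.667, 0.745, 0.001]
force: [0.2, 0.2, -0.5]
grip_width: 0.603
grip_force: 0.0
total tool shift [-246.    26.9    5.9] turn units [  0.03   0.03 -15.11] yaw now 6.3
-12 1 0 0.00 0.00 -0.76; -12 0 0 0.00 0.00 -0.76; -12 -1 0 0.00 0.00 -0.76; -12 -2 0 0.00 0.00 -0.76; -12 -3 0 0.00 0.00 -0.76; -12 -3 0 0.00 0.00 -0.76; -12 -4 0 0.00 0.00 -0.76; -11 -5 0 0.00 0.00 -0.76; -11 -6 0 0.00 0.00 -0.76; -10 -7 0 0.00 0.00 -0.76
-10 -8 0 0.00 0.00 -0.76; -9 -9 0 0.00 0.00 -0.76; -8 -9 0 0.00 0.00 -0.76; -7 -10 0 0.00 0.00 -0.76; -7 -10 0 0.00 0.00 -0.76; -6 -11 0 0.00 0.00 -0.76; -5 -11 0 0.00 0.00 -0.76; -4 -12 0 0.00 0.00 -0.76; -3 -12 0 0.00 0.00 -0.76; -2 -12 0 0.00 0.00 -0.76
total tool shift [-246.    26.9    5.9] turn units [ 0.03 -0.03 14.89] yaw now 6.3
-12 1 0 0.00 -0.00 0.74; -12 2 0 0.00 -0.00 0.74; -12 3 0 0.00 -0.00 0.74; -12 4 0 0.00 -0.00 0.74; -11 5 0 0.00 -0.00 0.74; -11 6 0 0.00 -0.00 0.74; -10 7 0 0.00 -0.00 0.74; -10 8 0 0.00 -0.00 0.74; -9 8 0 0.00 -0.00 0.74; -9 9 0 0.00 -0.00 0.74
-8 10 0 0.00 -0.00 0.74; -7 10 0 0.00 -0.00 0.74; -6 11 0 0.00 -0.00 0.74; -5 11 0 0.00 -0.00 0.74; -4 12 0 0.00 -0.00 0.74; -4 12 0 0.00 -0.00 0.74; -3 12 0 0.00 -0.00 0.74; -2 12 0 0.00 -0.00 0.74; -1 12 0 0.00 -0.00 0.74; 0 12 0 0.00 -0.00 0.74
```

View pics/z3.png

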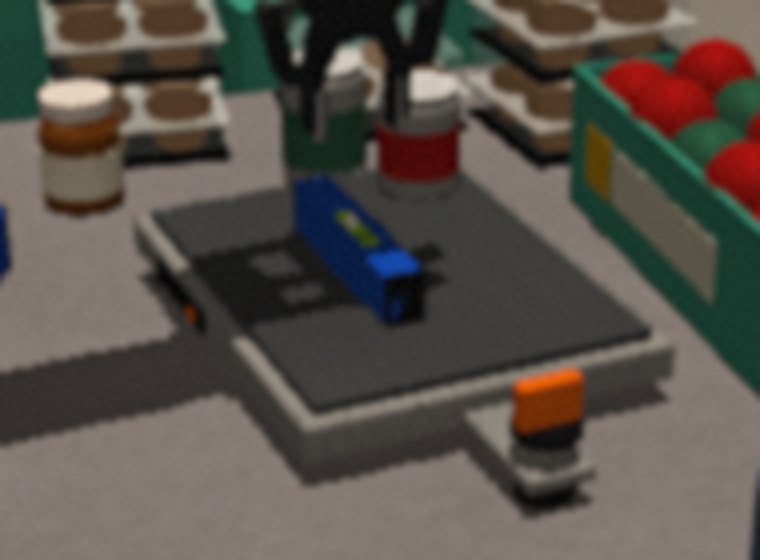

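The level stands lengthwise on the plate (crop (355,245)), released. Next is the knob at crop (548,400).

```bash
python3 -m inch '-12 1 0 0 0 -0.76; -12 0 0 0 0 -0.76; -12 -1 0 0 0 -0.76; -12 -2 0 0 0 -0.76; -12 -3 0 0 0 -0.76; -12 -3 0 0 0 -0.76; -12 -4 0 0 0 -0.76; -11 -5 0 0 0 -0.76; -11 -6 0 0 0 -0.76; -10 -7 0 0 0 -0.76' && python3 -m inch '-10 -8 0 0 0 -0.76; -9 -9 1 0 0 -0.76; -8 -9 1 0 0 -0.76; -7 -10 1 0 0 -0.76; -7 -10 1 0 0 -0.76; -6 -11 1 0 0 -0.76; -5 -11 0 0 0 -0.76; -4 -12 0 0 0 -0.76; -3 -12 0 0 0 -0.76; -2 -12 0 0 0 -0.86'
cat >> h.py <<'E'
def bubble(name=None):
    t=cap("top"); B=mask(t,(105,120,50),(125,255,255),(185,150,320,262)); G=mask(t,(26,90,90),(50,255,255),(185,150,320,262))
    ys,xs=np.nonzero(G); 
    if len(xs)==0: print("no vial"); return
    r=(xs.min()-12,ys.min()-12,xs.max()+13,ys.max()+13)
    P=np.array([plane(t,u,v,98)[:2] for u,v in zip(*np.nonzero(B|G)[::-1])],np.float32); print("level rect",cv2.minAreaRect(P),"vial",xs.min(),xs.max(),ys.min(),ys.max())
    if name: cv2.imwrite(name,cv2.cvtColor(cv2.resize(t["image"][r[1]:r[3],r[0]:r[2]],None,fx=12,fy=12,interpolation=0),cv2.COLOR_RGB2BGR))
    for y in range(ys.min(),ys.max()+1): print(y,[tuple(int(q) for q in t["image"][y,x]) for x in range(xs.min(),xs.max()+1)] if name=="v" else "",end="")
    np.save("tb.npy",t,allow_pickle=True)
E
python3 - <<'E'
from h import *
plan([615,-31,61],98,10); bubble("pics/b1.png")
E
```

```text
time_s: 17.02
eef_pos: [586.6, 90.1, 162.0]
ee_rot: [-0.001, 0.324, 0.946, -0.0]
force: [0.8, -0.2, 0.3]
grip_width: 0.601
grip_force: 0.0
time_s: 17.85
eef_pos: [613.8, -30.5, 156.9]
ee_rot: [-0.001, -0.073, 0.997, 0.0]
force: [0.5, 0.5, -1.6]
grip_width: 0.601
grip_force: 0.0
total tool shift [-1.2 -0.7 95.9] turn units [ 0.01 -0.01  0.06] yaw now 98.3
-0 -0 10 0.00 -0.00 0.01; -0 -0 10 0.00 -0.00 0.01; -0 -0 10 0.00 -0.00 0.01; -0 -0 10 0.00 -0.00 0.01; -0 -0 10 0.00 -0.00 0.01; -0 -0 10 0.00 -0.00 0.01; -0 -0 10 0.00 -0.00 0.01; -0 -0 10 0.00 -0.00 0.01; -0 -0 10 0.00 -0.00 0.01; -0 -0 10 0.00 -0.00 0.01
level rect ((555.3208618164062, 212.91201782226562), (36.7435302734375, 174.5607452392578), 6.218559265136719) vial 241 265 206 213
206 207 208 209 210 211 212 213
```

View pics/b1.png

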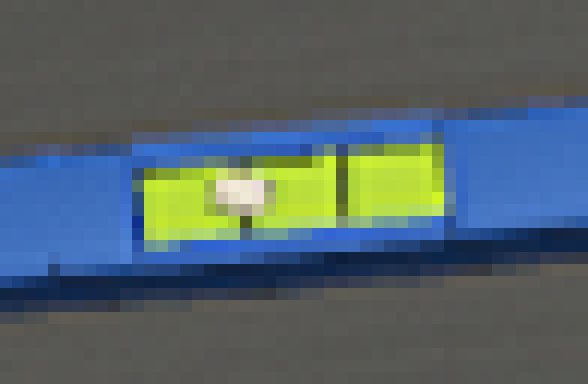

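The marks are at crop x 247 and 342 and the bubble at 240, so it sits about 13 mm off centre towards +y. That needs about 1.3 rad (12.4 units) clockwise.

```bash
python3 -m inch '0 0 12 0 0 0; 0 0 12 0 0 0; 0 0 12 0 0 0; 0 0 12 0 0 0; 0 0 12 0 0 0; 0 0 12 0 0 0; 0 0 12 0 0 0; 0 0 11 0 0 0; 0 0 0 0 0 0; 0 0 0 0 0 0' && python3 -m inch '0 0 0 0 0 0; 0 0 0 0 0 0; 0 0 0 0 0 0; 0 0 0 0 0 0; 0 0 0 0 0 0; 0 0 0 0 0 0; 0 0 0 0 0 0; 0 0 0 0 0 0; 0 0 0 0 0 0; 0 0 0 0 0 0' 0 40
```

```text
time_s: 18.73
eef_pos: [613.9, -29.9, 62.3]
ee_rot: [-0.0, -0.071, 0.997, 0.0]
force: [0.2, 0.0, 0.4]
grip_width: 0.6
grip_force: 0.0
time_s: 19.57
eef_pos: [614.6, -30.4, 63.6]
ee_rot: [0.001, -0.071, 0.998, -0.0]
force: [-0.3, -3.7, 5.6]
grip_width: 0.152
grip_force: 41.4
```

```bash
python3 -m inch '0 0 0 0 0 0.7; 0 0 0 0 0 0.7; 0 0 0 0 0 0.7; 0 0 0 0 0 0.7; 0 0 0 0 0 0.7; 0 0 0 0 0 0.7; 0 0 0 0 0 0.7; 0 0 0 0 0 0.7; 0 0 0 0 0 0.7; 0 0 0 0 0 0.7' && python3 -m inch '0 0 0 0 0 0.7; 0 0 0 0 0 0.7; 0 0 0 0 0 0.7; 0 0 0 0 0 0.7; 0 0 0 0 0 0.7; 0 0 0 0 0 0.7; 0 0 0 0 0 0.7; 0 0 0 0 0 0.3; 0 0 0 0 0 0; 0 0 0 0 0 0' && python3 -m inch '0 0 0 0 0 0; 0 0 0 0 0 0; 0 0 0 0 0 0; 0 0 0 0 0 0; 0 0 0 0 0 0; 0 0 0 0 0 0; 0 0 0 0 0 0; 0 0 0 0 0 0; 0 0 0 0 0 0; 0 0 0 0 0 0' && python3 -m inch '0 0 0 0 0 0; 0 0 0 0 0 0; 0 0 0 0 0 0; 0 0 0 0 0 0; 0 0 0 0 0 0; 0 0 0 0 0 0; 0 0 0 0 0 0; 0 0 0 0 0 0; 0 0 0 0 0 0; 0 0 0 0 0 0' 
cat >> h.py <<'E'
def bub2():
    """bubble offset in mm along the vial (+ = to the left / +y), from marks"""
    t=cap("top"); im=t["image"]; G=mask(t,(26,90,90),(50,255,255),(185,150,320,262)); ys,xs=np.nonzero(G)
    if len(xs)<20: print("no vial"); return
    H=cv2.convexHull(np.stack([xs,ys],1)); V=np.zeros(G.shape,np.uint8); cv2.fillConvexPoly(V,H,255)
    V=cv2.erode(V,np.ones((3,3),np.uint8)); f=im.astype(int)
    w=np.clip(f[...,2]-90,0,None)*(V>0)*(f[...,0]>150); bk=np.clip(110-f[...,1],0,None)*(V>0)
    ux=np.arange(640); print("bubble col",(w.sum(0)@ux)/max(w.sum(),1),w.sum(),"vial",xs.min(),xs.max(),"green cols",{int(x):int(bk[:,x].sum()) for x in range(xs.min(),xs.max()+1) if bk[:,x].sum()>20})
E
python3 - <<'E'
from h import *
bub2(); bubble("pics/b2.png"); print(plan([0,0,0],0,1))
E
```

```text
time_s: 20.4
eef_pos: [614.6, -29.2, 63.6]
ee_rot: [0.001, 0.293, 0.956, 0.001]
force: [1.2, 1.8, 6.0]
grip_width: 0.154
grip_force: 41.5
time_s: 21.23
eef_pos: [615.1, -28.6, 63.7]
ee_rot: [0.001, 0.538, 0.843, 0.002]
force: [4.2, 6.1, 4.4]
grip_width: 0.155
grip_force: 41.2
time_s: 22.07
eef_pos: [615.1, -28.6, 63.7]
ee_rot: [0.001, 0.538, 0.843, 0.002]
force: [4.4, 5.9, 4.5]
grip_width: 0.157
grip_force: 41.2
time_s: 22.9
eef_pos: [615.1, -28.6, 63.7]
ee_rot: [0.001, 0.538, 0.843, 0.002]
force: [3.6, 4.7, 3.8]
grip_width: 0.153
grip_force: 41.2
bubble col 252.51585976627712 1198 vial 240 265 green cols {256: 71}
level rect ((555.7523193359375, 213.41310119628906), (36.874725341796875, 177.16207885742188), 6.524260997772217) vial 240 265 206 213
206 207 208 209 210 211 212 213 total tool shift [ 285.  -546.    61.8] turn units [ 0.03 -0.01  4.15] yaw now 24.9
285 -546 62 0.03 -0.01 4.15
None
```

View pics/b2.png

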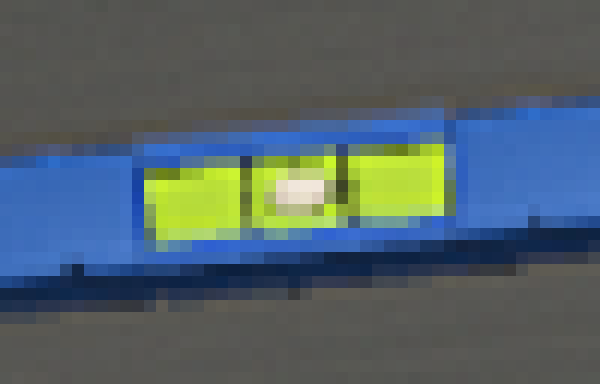

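Bubble at crop x 300, mid-mark 294.5: about 1.3 mm off, so it is centred. I'll release, then press on the solid top about 60 mm towards the +y end.

```bash
python3 -m inch '0 0 0 0 0 0; 0 0 0 0 0 0; 0 0 0 0 0 0; 0 0 -8 0 0 0; 0 0 -12 0 0 0; 0 0 -16 0 0 0; 0 0 -16 0 0 0; 0 0 -20 0 0 0; 0 0 -20 0 0 0; 0 0 0 0 0 0' 0.6
python3 - <<'E'
from h import *
plan([549,272,140],6.5,12)
E
```

```text
time_s: 23.83
eef_pos: [615.8, -30.4, 160.3]
ee_rot: [0.004, 0.538, 0.843, 0.001]
force: [-0.7, -0.7, 0.3]
grip_width: 0.603
grip_force: 0.0
total tool shift [302.5  66.7  19.2] turn units [0.07 0.04 3.07] yaw now 24.9
25 6 2 0.01 0.00 0.26; 25 5 2 0.01 0.00 0.26; 25 4 2 0.01 0.00 0.26; 26 4 2 0.01 0.00 0.26; 26 3 2 0.01 0.00 0.26; 26 2 2 0.01 0.00 0.26; 26 1 2 0.01 0.00 0.26; 26 1 2 0.01 0.00 0.26; 26 0 2 0.01 0.00 0.26; 26 -1 2 0.01 0.00 0.26
26 -1 2 0.01 0.00 0.26; 26 -2 2 0.01 0.00 0.26
```

```bash
python3 -m inch '25 6 0 0 0 0.26; 25 5 0 0 0 0.26; 25 4 0 0 0 0.26; 26 4 0 0 0 0.26; 26 3 0 0 0 0.26; 26 2 0 0 0 0.26; 26 1 0 0 0 0.26; 26 1 0 0 0 0.26; 26 0 0 0 0 0.26; 26 -1 0 0 0 0.26' 0 && python3 -m inch '26 -1 4 0 0 0.26; 26 -2 4 0 0 0.26; 0 0 5 0 0 0; 0 0 7 0 0 0; 0 0 7 0 0 0; 0 0 7 0 0 0; 0 0 7 0 0 0; 0 0 7 0 0 0; 0 0 0 0 0 0; 0 0 0 0 0 0'
python3 - <<'E'
from h import *
plan([549,272,100],6.5,10); bub2()
s=cap("side"); b=s["image"][140:260,240:400]
cv2.imwrite("pics/z4.png",cv2.cvtColor(cv2.resize(b,None,fx=4,fy=4,interpolation=2),cv2.COLOR_RGB2BGR))
E
```

```text
time_s: 24.67
eef_pos: [558.4, 224.3, 155.4]
ee_rot: [0.0, 0.648, 0.762, 0.0]
force: [0.2, 0.2, 0.3]
grip_width: 0.003
grip_force: 0.0
time_s: 25.5
eef_pos: [548.1, 273.8, 106.4]
ee_rot: [-0.0, 0.668, 0.744, -0.0]
force: [0.2, 0.1, 0.6]
grip_width: 0.001
grip_force: 0.0
total tool shift [-1.9  0.7  6.4] turn units [-0.01  0.   -0.05] yaw now 6.2
-0 0 1 -0.00 0.00 -0.01; -0 0 1 -0.00 0.00 -0.01; -0 0 1 -0.00 0.00 -0.01; -0 0 1 -0.00 0.00 -0.01; -0 0 1 -0.00 0.00 -0.01; -0 0 1 -0.00 0.00 -0.01; -0 0 1 -0.00 0.00 -0.01; -0 0 1 -0.00 0.00 -0.01; -0 0 1 -0.00 0.00 -0.01; -0 0 1 -0.00 0.00 -0.01
bubble col 252.52627045650303 1161 vial 236 265 green cols {238: 34, 239: 152, 240: 259, 241: 433, 242: 633, 243: 919, 244: 768, 245: 854, 246: 742, 247: 702, 248: 856, 249: 616, 250: 469, 251: 246, 252: 227, 253: 196, 254: 180, 255: 152, 256: 233, 257: 101, 258: 67, 259: 39, 260: 22}
```

View pics/z4.png

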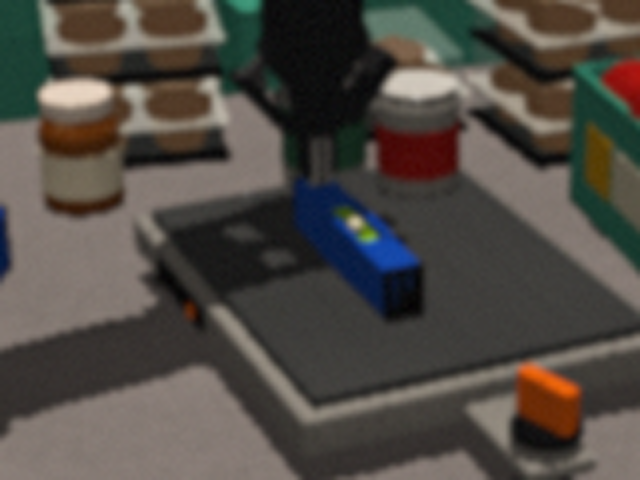

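The closed fingers are above the level's +y end (crop (320,180)), the bubble is still centred at column 252.5, and the tins have not moved. I'll press in small steps.

```bash
python3 -m inch '0 0 1 0 0 0; 0 0 1 0 0 0; 0 0 1 0 0 0; 0 0 1 0 0 0; 0 0 0.5 0 0 0; 0 0 0.5 0 0 0; 0 0 0 0 0 0; 0 0 0 0 0 0; 0 0 0 0 0 0; 0 0 0 0 0 0' && python3 -m inch '0 0 0.3 0 0 0; 0 0 0.3 0 0 0; 0 0 0.3 0 0 0; 0 0 0.3 0 0 0; 0 0 0 0 0 0; 0 0 0 0 0 0; 0 0 0 0 0 0; 0 0 0 0 0 0; 0 0 0 0 0 0; 0 0 0 0 0 0'
```

```text
time_s: 26.43
eef_pos: [548.1, 274.2, 101.8]
ee_rot: [0.0, 0.668, 0.744, 0.0]
force: [0.4, 0.2, 0.5]
grip_width: -0.001
grip_force: 0.0
time_s: 27.27
eef_pos: [548.1, 274.2, 100.6]
ee_rot: [0.0, 0.668, 0.744, 0.0]
force: [-0.0, -1.1, -0.2]
grip_width: -0.002
grip_force: 0.0
```

```bash
python3 -m inch '0 0 0.3 0 0 0; 0 0 0.3 0 0 0; 0 0 0.3 0 0 0; 0 0 0.3 0 0 0; 0 0 0 0 0 0; 0 0 0 0 0 0; 0 0 0 0 0 0; 0 0 0 0 0 0; 0 0 0 0 0 0; 0 0 0 0 0 0'
```

```text
time_s: 28.1
eef_pos: [548.2, 274.2, 100.0]
ee_rot: [0.0, 0.668, 0.744, 0.0]
force: [-1.7, -1.7, 5.4]
grip_width: -0.0
grip_force: 2.6
```

```bash
python3 -m inch '0 0 0.2 0 0 0; 0 0 0.2 0 0 0; 0 0 0 0 0 0; 0 0 0 0 0 0; 0 0 0 0 0 0; 0 0 0 0 0 0; 0 0 0 0 0 0; 0 0 0 0 0 0; 0 0 0 0 0 0; 0 0 0 0 0 0' && python3 -m inch '0 0 0 0 0 0; 0 0 0 0 0 0; 0 0 0 0 0 0; 0 0 0 0 0 0; 0 0 0 0 0 0; 0 0 0 0 0 0; 0 0 0 0 0 0; 0 0 0 0 0 0; 0 0 0 0 0 0; 0 0 0 0 0 0' && python3 -m inch '0 0 0 0 0 0; 0 0 0 0 0 0; 0 0 0 0 0 0; 0 0 0 0 0 0; 0 0 0 0 0 0; 0 0 0 0 0 0; 0 0 0 0 0 0; 0 0 0 0 0 0; 0 0 0 0 0 0; 0 0 0 0 0 0'
python3 -c "
from h import *
bub2(); print(cur()[2]['force'])"
```

```text
time_s: 28.93
eef_pos: [548.2, 274.2, 99.9]
ee_rot: [0.0, 0.668, 0.744, 0.0]
force: [-2.6, -1.0, 8.0]
grip_width: -0.001
grip_force: 3.9
time_s: 29.77
eef_pos: [548.2, 274.2, 100.0]
ee_rot: [0.0, 0.668, 0.744, 0.0]
force: [-3.6, -1.1, 7.2]
grip_width: 0.0
grip_force: 3.9
time_s: 30.6
eef_pos: [548.2, 274.2, 100.0]
ee_rot: [0.0, 0.668, 0.744, 0.0]
force: [-2.8, -1.4, 7.7]
grip_width: -0.004
grip_force: 3.9
bubble col 252.50644883920893 1163 vial 245 265 green cols {248: 145, 249: 42, 250: 68, 256: 45}
[-3.30473319 -0.81943169  7.76713786]
```

```bash
python3 -c "
from rig import ctrl
print(ctrl.finish_job())"
```

```text
the job is handed in; nothing more can be done
None
```

I handed the job in at about 31 s, but the judge's result was not shown. The isolator is off, the level stands lengthwise on the shelf, and the bubble is about 1.3 mm from centre. The robot is pressing the level with about 8 N, which makes about 10 N on the shelf with the level's own weight.

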